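# Turn the packing carousel to the open jar

## Robot

A 6-joint arm with a two-finger parallel gripper is mounted at the origin on the work surface. World frame = base frame: x ahead of the robot, y to its left, z up, the work surface at z = 0. Lengths are in m, angles in rad, forces in N, time in s.
With the tool pointing down it reaches from about 0.35 to 0.925 m from the base axis. Payload 6.4 kg.
Tool frame: the origin (TCP) lies on the centre line of the jaws, within the pads' length; the fingertips stand 11 mm ahead of it and the grasp point (between the pads) lies 8 mm behind it; z points along the fingers, y is the direction in which the jaws open and shut (so a half turn about z gives the same grasp; the last joint's range is limited). The gripper opens to 85 mm and grips with 20 to 120 N. Pads are 22 mm wide; open, the fingers measure 114 mm over their backs; the gripper's body (76 mm by 85 mm) begins 54 mm behind the grasp point. The pads swing forward as they close: fully open they stand 13 mm farther back than shut.
Start: joints at [1.141, 0.245, 1.558, -0, 1.339, -0.174], TCP at [0.164, 0.629, 0.219] pointing down, gripper open.
Joint ranges: [-3.13, 3.13], [-1.02, 2.26], [0.13, 2.54], [-0.95, 4.09], [0.21, 2.88], [-2.74, 2.74]. Speed limits (rad/s): [2.57, 2.57, 3.14, 3.14, 3.14, 3.14].

## Interface

Orientations are given as [roll, pitch, yaw] about the fixed x, y, z axes, in that order (R = Rz(yaw) Ry(pitch) Rx(roll)).
In Python, from workcell import telemetry, read_camera, calibration, r gives the robot as it stands.
- The arm moves only by the tool drive_tool, never from a script. Its argument "moves" is a list of rows, each an object with "linear": the shift along the tool's x, y, z in cm, a list of three; "spin": the turn about the tool's z in rad; "hand": the opening, from 0 (shut) to 1 (fully open). A call has 1 to 10 rows; each row shifts and turns the pose as measured when the row begins, along the tool's axes as they then stand; what a row does not reach is not made up. A row lasts 1/10 s, in which the tool goes at most 50 mm and 8.59 degrees, less where a joint would pass 70% of its speed; a pose out of reach is approached as far as the arm can. A call is refused whole if a number of a shift passes 5 or a number of a turn 0.15, either way. A call with a gripper value outside its range is refused whole. The fingers move at their own pace and stop on an object; "newtons" is the grip in N (left out, the last holds). Time passes only in rows, so rows that do not move let the fingers close. It gives the time, the measured TCP pose, the force and the opening at its end, in the units of the state.
- telemetry.observe(): the state, without advancing time (a new reading comes with each control period).
- read_camera(name): name is "side" or "top" or "wrist"; returns (picture, depth): 420x560x3 uint8, red, green, blue; 420x560 float32, m along the optical axis (not along the pixel's ray), 0 where there is no reading.
- calibration(name): a dict with "intrinsics" (3x3 intrinsics, pixels), "xyz" and "orientation" of the camera in the world. Camera axes: x right, y down, z forward; pixel columns grow to the right and rows downward; lengths in m; the calibration is good to about 2 mm. A picture is of the moment at which its call begins: read the wrist's pose just before it. calibration takes no time and is no camera call; for the wrist camera it gives the pose at the moment of the call.
- r.close_job(): hands the job in, once; it reports no verdict.
The state is a dict: "time": time; "joint_positions": joint angles; "joint_velocities": joint speeds; "joint_efforts": joint torques, N m; "eef_pos": TCP position; "eef_rot": TCP orientation; "ft_force": force on the tool from outside, world axes, zero at the start; "moment": the same for the moment, N m; "width": finger opening in m.
Only numpy, scipy, OpenCV 4.12 (cv2) and the standard library are available. Lean on these libraries where they do the work, as an engineer would, in place of code of your own. Each camera call takes 0.05 s, during which the arm holds its last target. There are 200 camera calls.

## Task

Turn the jar turntable by pushing with the fingertips against the posts on its rim until the one open jar, the jar without a lid, is at the front, its middle in line with the steel tongue that sticks out from under the platter, then leave it standing there. Turn it gently and grasp nothing: do not touch or lift any jar, all four jars stay upright on the platter, and leave the bowl, cup and scissors where they are.

Things in the scene. Friction and masses are not known exactly. Their poses are not given: they have to be found in the camera images.
- stand: fixed stand of the turntable, bolted to the counter; origin on the counter (z = 0) on the platter's turning axis, z up. Its own -x direction is the front, where a flat steel tongue 30 mm wide sticks out 62 mm beyond the platter's edge, its top 18 mm above the counter. The front points roughly towards the robot, up to 0.5 rad either way.
- tongue_tip (a point): middle of the outer end of the tongue, on its top, 200 mm from the turning axis and 18 mm above the counter
- platter (a joint): turning angle of the platter about the vertical axis, rad, growing anticlockwise seen from above; at 0 post_a lies on the stand's +x side. Turns freely without a practical limit either way, against a light drag of about 0.5 N at the posts, and stops within a few degrees when the push ends.
- post_a (a point): top centre of one of six alike upright steel posts on the platter's rim, every 60 degrees, 125 mm from the turning axis; each is 12 mm in diameter and 30 mm tall, its top 68 mm above the counter. The platter is a plain round disc of radius 138 mm whose top is 38 mm above the counter; post_a turns with it.
- lidded_a: closed glass jar with black lid, 46 mm in diameter, 60 mm tall, 130 g, loose on the platter; origin at the centre of its underside, z up. Not to be touched.
- lidded_b: closed glass jar with black lid, 46 mm in diameter, 60 mm tall, 130 g, loose on the platter; origin at the centre of its underside, z up. Not to be touched.
- lidded_c: closed glass jar with black lid, 46 mm in diameter, 60 mm tall, 130 g, loose on the platter; origin at the centre of its underside, z up. Not to be touched.
- open_jar: the open, empty clear glass jar without a lid, 46 mm in diameter (40 mm at the mouth), 60 mm tall, 100 g, loose on the platter about 65 mm from the turning axis (55 to 75 mm), as are the others; it rides along by friction. Origin at the centre of its underside, z up. Not to be touched.
- open_jar_mid (a point): centre of the open jar, 30 mm above its underside
- bowl: loose round steel mixing bowl, 200 mm across, 75 mm tall, to the left of the turntable; origin at the centre of its underside. Leave alone.
- cup: loose yellow cup, 72 mm across, 95 mm tall, to the right; origin at the centre of its underside. Leave alone.
- scissors: scissors with red handles, 165 mm long, 14 mm thick, lying to the right; origin near the handles, blades towards its own +x. Leave alone.

How it is judged:
By the outcome, as a careful person would: the job done as asked, in the order asked, and still so for the second after the job is handed in, with the robot touching nothing.
It also fails if it takes over 48 s, if anything falls off the work surface, if the arm or the gripper's body presses on something with over 40 N, if the wrist force passes 120 N, or if a joint passes its speed limit or range.

## Working session

There is one attempt and no reset: what is moved stays moved. The work goes in short steps, Python scripts to look and compute and a tool call to move; the robot and the scene stay as the last step left them, time stands still between calls to the robot, and variables do not carry over. Pictures are saved under pics/ and viewed, about 8 in all and at most 12, crops included, and the job is handed in when it is done.

Besides the shell and the picture viewer there is one more tool, called after "Call:" as name(argument=value, ...), one argument or row to a line, values as JSON. drive_tool: Moves the arm, as the interface text tells. Its arguments: {"type":"object","properties":{"moves":{"type":"array","items":{"type":"object","properties":{"linear":{"type":"array","items":{"type":"number"}},"spin":{"type":"number"},"hand":{"type":"number"}}}},"newtons":{"type":"number"}},"required":["moves"]}

```bash
mkdir -p pics; ls; cat > h.py <<'E'
import numpy as np, cv2
from workcell import telemetry, read_camera, calibration, r
from scipy.spatial.transform import Rotation as R
def cam(n):
    c=calibration(n); K=np.array(c["intrinsics"]); o=np.array(c["orientation"])
    M=o if o.shape==(3,3) else R.from_euler('xyz',o).as_matrix()
    return K,np.array(c["xyz"]),M
def ray(n,u,v,z):
    K,p,M=cam(n); d=M@np.linalg.solve(K,[u,v,1.]); return p+d*(z-p[2])/d[2]
def proj(n,P):
    K,p,M=cam(n); q=K@(M.T@(np.array(P)-p)); return q[:2]/q[2]
def shot(n,f):
    c=read_camera(n); cv2.imwrite('pics/'+f,c[0][:,:,::-1]); return c
E
python3 - <<'E'
from h import *
print(telemetry.observe()); print(calibration('top'),calibration('side'))
for n in('top','side'):
    p,d=shot(n,n+'1.png'); np.savez(n+'1.npz',p=p,d=d)
E
```

```text
pics
{'time': 0.0, 'joint_positions': array([ 1.14090237e+00,  2.45773734e-01,  1.55904331e+00, -4.18538929e-05,
        1.33869069e+00, -1.74074802e-01]), 'joint_velocities': array([-0.00011038,  0.00025888, -0.00183188,  0.00024261,  0.00081968,
        0.00073398]), 'joint_efforts': array([ 1.25904458e-03, -4.29515648e+01, -3.26127505e+01, -1.17959830e-04,
        5.47834032e-03, -6.57422703e-06]), 'eef_pos': array([0.16421393, 0.62830456, 0.2183904 ]), 'eef_rot': array([-3.13969947e+00, -2.91587315e-04,  2.88578288e+00]), 'ft_force': array([ 0.87090834, -0.15828977,  0.09826686]), 'moment': array([0.00176352, 0.00941109, 0.00640527]), 'width': 0.08528201066897396}
{'intrinsics': array([[477.48678558,   0.        , 275.32103668],
       [  0.        , 477.48678558, 214.3731406 ],
       [  0.        ,   0.        ,   1.        ]]), 'xyz': array([0.25739376, 0.01437748, 1.43815204]), 'orientation': array([-2.94209268e+00, -1.21398706e-03, -1.57594742e+00])} {'intrinsics': array([[496.45053772,   0.        , 276.88026673],
       [  0.        , 496.45053772, 207.62341645],
       [  0.        ,   0.        ,   1.        ]]), 'xyz': array([-0.07398522, -0.69113262,  1.1007937 ]), 'orientation': array([-2.411344  ,  0.01446679, -0.70786236])}
```

View pics/top1.png

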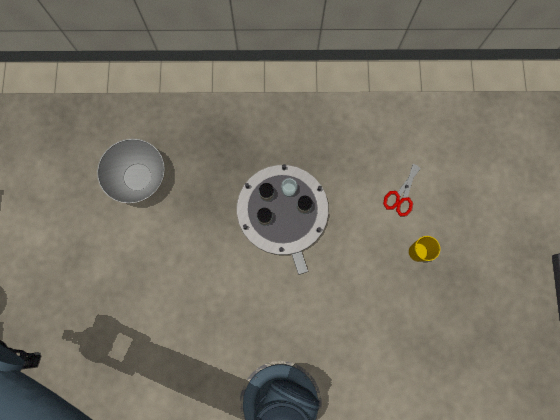

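View pics/side1.png

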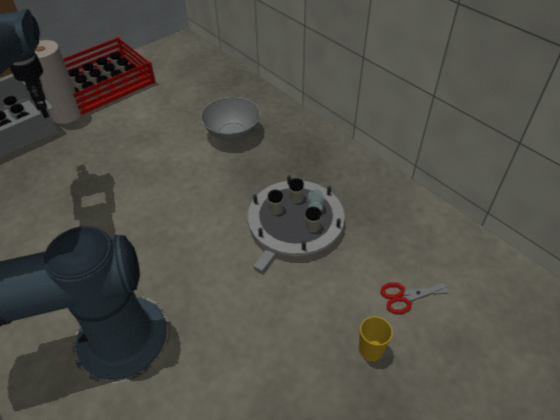

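Top view: platter near (283,210), open jar (289,187), tongue (301,265), lids at (266,190), (305,203) and (264,215), six dark posts on the rim. Next I'll measure these.

```bash
python3 - <<'E'
from h import *
from scipy.optimize import least_squares
d=np.load('top1.npz'); p=d['p']; g=cv2.cvtColor(p,cv2.COLOR_RGB2GRAY)
def dark(img,n,box,z,lo,hi,th=70):
    x0,y0,x1,y1=box; m=(img[y0:y1,x0:x1]<th).astype(np.uint8)
    k,l,s,c=cv2.connectedComponentsWithStats(m)
    return [(c[i]+[x0,y0],s[i][4]) for i in range(1,k) if lo<=s[i][4]<=hi]
out=dark(g,'top',(230,155,335,262),0,4,400)
for c,a in out:
    z=.068 if a<60 else .098
    print(c.round(1),a,ray('top',*c,z).round(4))
P=np.array([ray('top',*c,.06)[:2] for c,a in out if a<60])
f=least_squares(lambda q:np.hypot(*(P-q[:2]).T)-.125,P.mean(0)); C=f.x
print('C',C,f.fun.round(4))
for c in P: print('post ang',np.degrees(np.arctan2(*(c-C)[::-1])).round(1))
print('jar',ray('top',289,187,.08))
# tongue
x0,y0=288,250; sub=p[y0:280,x0:315].astype(int)
print(g[250:280:2,286:316:2])
big=cv2.resize(p[150:290,220:345],None,fx=5,fy=4.2*5/4.2,interpolation=cv2.INTER_CUBIC)[:600]
s=4.2; big=cv2.resize(p[150:290,220:345],None,fx=s,fy=s,interpolation=cv2.INTER_CUBIC); cv2.imwrite('pics/c1.png',big[:,:,::-1])
E
```

```text
[283.4 167.1] 14 [ 0.6785 -0.0137  0.068 ]
[247.  185.8] 10 [0.6212 0.0948 0.068 ]
[267.8 191.7] 257 [0.5954 0.0329 0.098 ]
[296.7 191.5] 37 [ 0.6032 -0.0522  0.068 ]
[318.9 188.2] 15 [ 0.6128 -0.1182  0.068 ]
[305.7 204.1] 241 [ 0.5582 -0.0763  0.098 ]
[265.8 215.9] 252 [0.524  0.0388 0.098 ]
[244.9 226.6] 11 [0.4984 0.1    0.068 ]
[318.  229.7] 10 [ 0.4883 -0.1126  0.068 ]
[281.  249.3] 7 [ 0.4316 -0.0046  0.068 ]
C [0.54553556 0.00074794] [ 0.0112 -0.0026 -0.0449  0.0134 -0.0152  0.0021 -0.0119]
post ang -6.1
post ang 50.5
post ang -41.8
post ang -59.9
post ang 114.6
post ang -116.1
post ang -177.2
jar [ 0.61378366 -0.02927012  0.08      ]
[[183 182 180 179 178 179 175 157  77  96 130 127 128 128 128]
 [182 179 177 174 150 121 111 155  95 132 134 128 128 126 128]
 [100  78  80 138 158 155 158 152 104 135 134 132 129 130 126]
 [135 137 131 112 160 156 157 157 147 130 131 130 126 127 129]
 [135 132 131 123 157 159 156 160 156 120 124 127 130 128 132]
 [136 134 131 127 152 158 161 161 153 107 126 126 127 132 130]
 [133 132 131 131 107 160 161 158 156 148 128 129 132 132 129]
 [126 130 133 126 122 160 159 158 159 156 120 129 133 130 129]
 [127 129 127 123 122 156 161 159 159 155 103 128 137 135 131]
 [132 129 129 123 125 108 161 159 160 156 147 131 133 134 135]
 [133 131 127 125 127 128 161 160 162 161 157 128 134 131 133]
 [131 129 128 126 131 127 158 159 158 117 100 130 132 135 133]
 [132 124 124 130 134 134  98 103 127 128 132 129 132 135 133]
 [130 127 125 126 129 131 131 129 129 128 128 131 133 134 133]
 [127 127 126 128 128 125 131 126 130 130 131 133 136 138 137]]
```

View pics/c1.png

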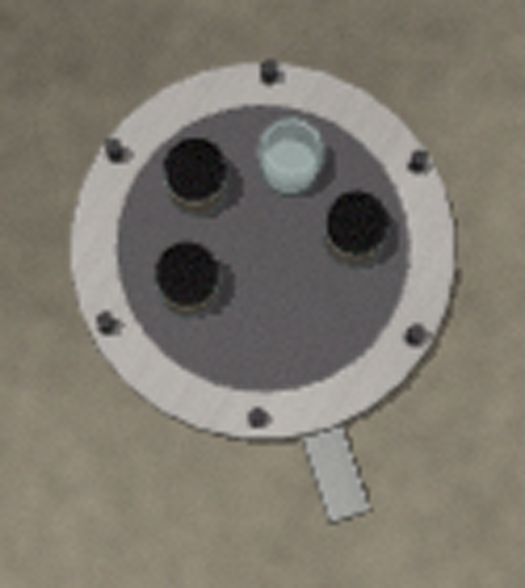

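Crop at 4.2× shows the open jar's mouth centre near full-image (289.5,185), the tongue base centre at (297.4,253) and its tip at (302.9,272.4). The posts are well separated from the jars.

```bash
python3 - <<'E'
from h import *
from scipy.optimize import least_squares
px=[(283.7,167),(247.4,185.8),(319.5,188.2),(245.4,226.6),(318.5,229.5),(281.3,249.3)]
for z in(.06,):
    P=np.array([ray('top',*c,z)[:2] for c in px])
    f=least_squares(lambda q:np.hypot(*(P-q[:2]).T)-.125,P.mean(0)); C=f.x
    print('C',C.round(4),f.fun.round(4)); D=P-C
    print('posts',np.degrees(np.arctan2(D[:,1],D[:,0])).round(1))
t=ray('top',302.9,272.4,.018)[:2]; b=ray('top',297.4,252.9,.018)[:2]
a=lambda v:np.degrees(np.arctan2(v[1],v[0])).round(1)
print('tip',t,np.hypot(*(t-C)),a(t-C),'edge dir',a(t-b))
for u,v,z in((289.5,185,.098),(289.5,188,.07)):
    j=ray('top',u,v,z)[:2]; print('jar',j,np.hypot(*(j-C)),a(j-C))
s=telemetry.observe(); M=R.from_euler('xyz',s['eef_rot']).as_matrix(); print(M.round(3))
ang=np.radians(-100); T=np.r_[C+.131*np.array([np.cos(ang),np.sin(ang)]),.2]; print('target',T,'tool delta cm',(M.T@(T-s['eef_pos'])*100).round(2))
E
```

```text
C [ 0.557  -0.0108] [-0.0008 -0.001  -0.0008 -0.0012 -0.0014 -0.0004]
posts [  -1.8   57.7  -62.2  117.5 -122.7  177.6]
tip [ 0.36877832 -0.06960613] 0.1972125769150537 -162.6 edge dir -165.1
jar [ 0.61503909 -0.03020633] 0.06118522005085599 -18.5
jar [ 0.61334909 -0.0310367 ] 0.05986070665883873 -19.8
[[-0.967  0.253 -0.001]
 [ 0.253  0.967 -0.002]
 [ 0.    -0.002 -1.   ]]
target [ 0.53426832 -0.13980022  0.2       ] tool delta cm [-55.24 -64.95   1.94]
```

Call:
drive_tool(
  moves=[
    {"linear":[-1.5,-1.8,0],"spin":0,"hand":0},
    {"linear":[-2.8,-3.4,0],"spin":0,"hand":0},
    {"linear":[-2.8,-3.4,0],"spin":0,"hand":0},
    {"linear":[-2.8,-3.4,0],"spin":0,"hand":0},
    {"linear":[-2.8,-3.4,0],"spin":0,"hand":0},
    {"linear":[-2.8,-3.4,0],"spin":0,"hand":0},
    {"linear":[-2.8,-3.4,0],"spin":0,"hand":0},
    {"linear":[-2.8,-3.4,0],"spin":0,"hand":0},
    {"linear":[-2.8,-3.4,0],"spin":0,"hand":0},
    {"linear":[-2.8,-3.4,0],"spin":0,"hand":0},
  ],
)

```text
time: 1.1
eef_pos: [0.3425, 0.2359, 0.2143]
eef_rot: [-3.135, -0.002, 2.897]
ft_force: [0.7, -0.3, 0.1]
width: 0.0
```

Call:
drive_tool(
  moves=[
    {"linear":[-3,-3.6,0],"spin":0.005,"hand":0},
    {"linear":[-3,-3.6,0],"spin":0.005,"hand":0},
    {"linear":[-3,-3.6,0],"spin":0.005,"hand":0},
    {"linear":[-3,-3.6,0],"spin":0.005,"hand":0},
    {"linear":[-3,-3.6,0],"spin":0.005,"hand":0},
    {"linear":[-3,-3.6,0],"spin":0.005,"hand":0},
    {"linear":[-3,-3.6,0],"spin":0.005,"hand":0},
    {"linear":[-2.8,-3.2,0],"spin":0,"hand":0},
    {"linear":[-1.5,-1.8,0],"spin":0,"hand":0},
    {"linear":[0,0,0],"spin":0,"hand":0},
  ],
)

```text
time: 2.1
eef_pos: [0.5104, -0.1425, 0.2131]
eef_rot: [-3.136, -0.003, 2.852]
ft_force: [0.7, 1.2, 0.1]
width: 0.0001
```

```bash
cat >> h.py <<'E'
C=np.array([.557,-.0108])
def where(th=None,r=.130):
    s=telemetry.observe(); e=s['eef_pos']; d=e[:2]-C; a=np.degrees(np.arctan2(d[1],d[0])); M=R.from_euler('xyz',s['eef_rot']).as_matrix()
    print('t',s['time'],'theta',a.round(1),'r',np.hypot(*d).round(4),'z',e[2].round(4),'yaw',np.degrees(s['eef_rot'][2]).round(1),'ideal',(a-90)%360,'j6',s['joint_positions'][5].round(2),'F',s['ft_force'].round(1))
    if th is not None:
        t=np.radians(th); T=np.r_[C+r*np.array([np.cos(t),np.sin(t)]),e[2]]; print('to',th,(M.T@(T-e)*100).round(2))
E
python3 -c "
from h import *
where(-106)"
```

```text
t 2.1 theta -109.5 r 0.1397 z 0.2131 yaw 163.4 ideal 160.50688521342394 j6 -1.76 F [0.7 1.2 0.1]
to -106 [-0.84  0.96 -0.01]
```

Call:
drive_tool(
  moves=[
    {"linear":[-0.4,0.4,1],"spin":0,"hand":0},
    {"linear":[-0.4,0.4,2],"spin":0,"hand":0},
    {"linear":[-0.1,0.1,2.5],"spin":0,"hand":0},
    {"linear":[0,0,2.5],"spin":0,"hand":0},
    {"linear":[0,0,2.5],"spin":0,"hand":0},
    {"linear":[0,0,2],"spin":0,"hand":0},
    {"linear":[0,0,1],"spin":0,"hand":0},
    {"linear":[0,0,0],"spin":0,"hand":0},
  ],
)

```text
time: 2.9
eef_pos: [0.518, -0.1253, 0.0683]
eef_rot: [-3.139, -0.008, 2.861]
ft_force: [-0.3, 0.2, 0.6]
width: -0.0002
```

```bash
python3 -c "
from h import *
where(-106)
shot('wrist','w1.png');shot('side','s2.png')"
```

```text
t 2.9 theta -108.8 r 0.1209 z 0.0683 yaw 163.9 ideal 161.20296700958374 j6 -1.74 F [-0.3  0.2  0.6]
to -106 [-0.59 -0.92 -0.  ]
```

View pics/s2.png

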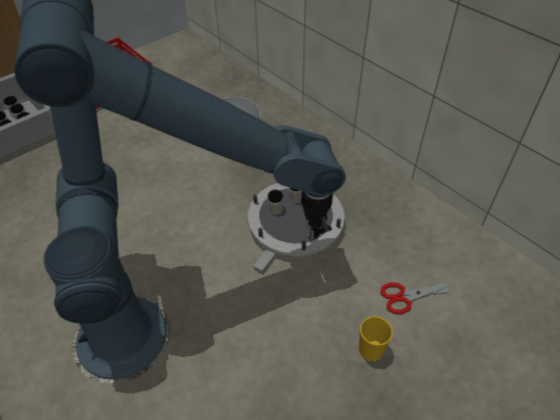

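Side view: fingers are down over the right rim at about (320,230), between two posts. I'll go outward and down a little, then start the arc.

Call:
drive_tool(
  moves=[
    {"linear":[0,-0.6,0.6],"spin":0.03,"hand":0},
    {"linear":[0,-0.4,0.3],"spin":0.01,"hand":0},
    {"linear":[0.2,0,0],"spin":0.02,"hand":0},
    {"linear":[0.4,0.01,0],"spin":0.03,"hand":0},
    {"linear":[0.5,0.01,0],"spin":0.04,"hand":0},
    {"linear":[0.5,0.01,0],"spin":0.04,"hand":0},
  ],
)

```text
time: 3.6
eef_pos: [0.5043, -0.1328, 0.0653]
eef_rot: [-3.138, 0.006, 2.678]
ft_force: [-0.4, 0.0, 0.2]
width: 0.0
```

```bash
python3 -c "
from h import *
where(-140)"
```

```text
t 3.6 theta -113.4 r 0.1328 z 0.0653 yaw 153.4 ideal 156.649568958214 j6 -1.58 F [-0.4  0.   0.2]
to -140 [ 5.92  1.33 -0.04]
```

Call:
drive_tool(
  moves=[
    {"linear":[0.5,0.05,0.1],"spin":0.03,"hand":0},
    {"linear":[0.5,0.05,0.1],"spin":0.03,"hand":0},
    {"linear":[0.5,0.05,0.1],"spin":0.03,"hand":0},
    {"linear":[0.6,0.03,0.1],"spin":0.04,"hand":0},
    {"linear":[0.6,0.03,0.1],"spin":0.04,"hand":0},
    {"linear":[0.6,0.03,0],"spin":0.04,"hand":0},
    {"linear":[0.6,0.03,0],"spin":0.04,"hand":0},
    {"linear":[0.6,0.03,0],"spin":0.04,"hand":0},
    {"linear":[0.6,0.03,0],"spin":0.04,"hand":0},
    {"linear":[0.6,0.03,0],"spin":0.04,"hand":0},
  ],
)

```text
time: 4.6
eef_pos: [0.4615, -0.0987, 0.0648]
eef_rot: [3.139, 0.016, 2.277]
ft_force: [-0.1, -0.6, -1.1]
width: 0.0002
```

```bash
python3 -c "
from h import *
where(-160)"
```

```text
t 4.6 theta -137.4 r 0.1298 z 0.0648 yaw 130.5 ideal 132.60632181853575 j6 -1.15 F [-0.1 -0.6 -1.1]
to -160 [ 5.03  0.79 -0.08]
```

Call:
drive_tool(
  moves=[
    {"linear":[0.6,0.03,0.1],"spin":0.038,"hand":0},
    {"linear":[0.6,0.03,0.1],"spin":0.038,"hand":0},
    {"linear":[0.6,0.03,0.1],"spin":0.038,"hand":0},
    {"linear":[0.6,0.03,0.1],"spin":0.038,"hand":0},
    {"linear":[0.6,0.03,0.1],"spin":0.038,"hand":0},
    {"linear":[0.6,0.03,0.1],"spin":0.038,"hand":0},
    {"linear":[0.6,0.03,0.1],"spin":0.038,"hand":0},
    {"linear":[0.6,0.03,0.1],"spin":0.038,"hand":0},
    {"linear":[0.6,0.03,0.1],"spin":0.038,"hand":0},
    {"linear":[0.6,0.03,0.1],"spin":0.038,"hand":0},
  ],
)

```text
time: 5.6
eef_pos: [0.4361, -0.0471, 0.0587]
eef_rot: [3.123, 0.021, 1.866]
ft_force: [-0.2, -0.1, -0.2]
width: 0.0002
```

```bash
python3 -c "
from h import *
where(-180)"
```

```text
t 5.6 theta -163.3 r 0.1262 z 0.0587 yaw 106.9 ideal 106.70767388211132 j6 -0.66 F [-0.2 -0.1 -0.2]
to -180 [ 3.74  0.18 -0.08]
```

Call:
drive_tool(
  moves=[
    {"linear":[0.6,-0.03,0],"spin":0.038,"hand":0},
    {"linear":[0.6,-0.03,0],"spin":0.038,"hand":0},
    {"linear":[0.6,-0.03,0],"spin":0.038,"hand":0},
    {"linear":[0.6,-0.03,0],"spin":0.038,"hand":0},
    {"linear":[0.6,-0.03,0],"spin":0.038,"hand":0},
  ],
)

```text
time: 6.1
eef_pos: [0.4293, -0.0185, 0.0604]
eef_rot: [3.114, 0.019, 1.66]
ft_force: [1.0, -0.0, 0.1]
width: -0.0
```

```bash
python3 -c "
from h import *
where(-190)
a=shot('side','s3.png')[0][150:290,200:380]
b=read_camera('top')[0][150:290,210:360]
f=lambda i:cv2.resize(i,(400,320),interpolation=cv2.INTER_CUBIC)
cv2.imwrite('pics/m3.png',np.hstack([f(a),f(b)])[:,:,::-1])"
```

```text
t 6.1 theta -176.6 r 0.1279 z 0.0604 yaw 95.1 ideal 93.43316339543509 j6 -0.39 F [ 1.  -0.   0.1]
to -190 [ 3.01  0.24 -0.05]
```

View pics/m3.png

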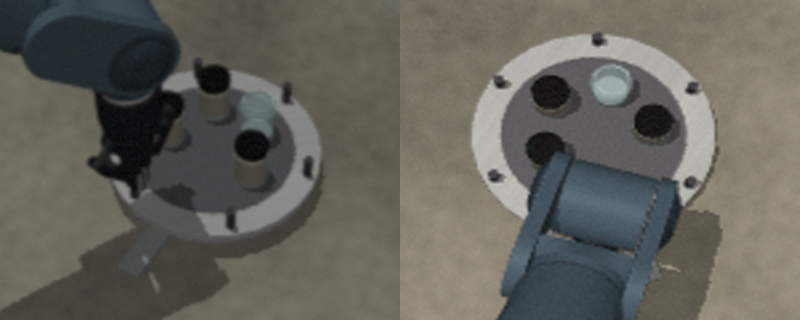

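The platter has not turned: the jars and posts are at the same pixels as before. The finger must have passed the post at -122°, so I need a close look.

```bash
python3 -c "
from h import *
s=cv2.imread('pics/s3.png'); 
for P in([.4293,-.0185,.0494],[.4293,-.0185,.0604],[.432,-.0055,.068]): print(proj('side',P).round(1))
w,dw=shot('wrist','w3.png')
a=cv2.resize(s[185:260,215:290],(400,400),interpolation=cv2.INTER_CUBIC)
b=cv2.resize(w[:,:,::-1],(400,300)); b=np.vstack([b,np.zeros((100,400,3),np.uint8)])
cv2.imwrite('pics/m4.png',np.hstack([a,b]))
K,p,M=cam('wrist'); print(p,K[0,0])
for P in([.4293,-.0185,.0494],[.432,-.0055,.068]): print('w',proj('wrist',P).round(1))
"
```

```text
[262.2 236.2]
[262.  233.6]
[259.6 228.5]
[0.41783027 0.06339667 0.21158023] 376.14800890466046
w [273.1 256.1]
w [283.4 249.2]
```

View pics/m4.png

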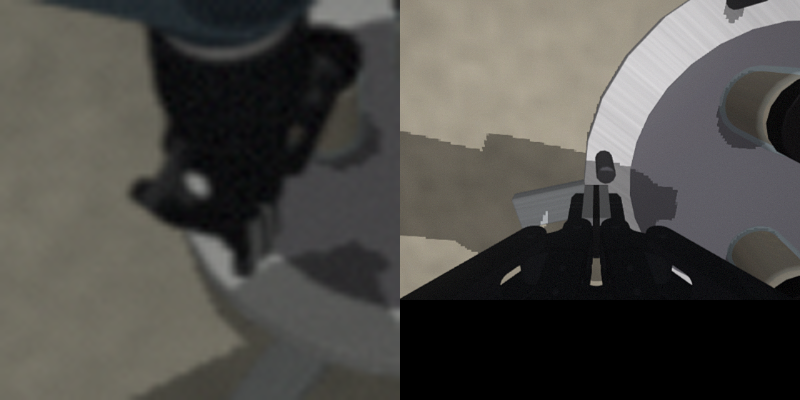

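Wrist view: the fingertips (597,190) are just short of the post at 178° (604,165) and lined up with it. The jars are untouched. I must have slipped past the first post on its outer side, so I'll push this one in shorter checked steps.

Call:
drive_tool(
  moves=[
    {"linear":[0.4,0.04,0],"spin":0.04,"hand":0},
    {"linear":[0.5,0.04,0],"spin":0.045,"hand":0},
    {"linear":[0.5,0.03,0],"spin":0.045,"hand":0},
    {"linear":[0.5,0.03,0],"spin":0.04,"hand":0},
    {"linear":[0.5,0.03,0],"spin":0.04,"hand":0},
  ],
)

```text
time: 6.75
eef_pos: [0.4324, 0.0037, 0.0614]
eef_rot: [3.108, 0.014, 1.445]
ft_force: [-0.0, -0.3, -0.5]
width: 0.0004
```

```bash
cat >> h.py <<'E'
def posts():
    "platter turn vs start, mod 60, from dark posts in top view"
    g=cv2.cvtColor(read_camera('top')[0],cv2.COLOR_RGB2GRAY)[150:270,225:340]
    k,l,s,c=cv2.connectedComponentsWithStats((g<70).astype(np.uint8)); o=[]
    for i in range(1,k):
        if 4<=s[i][4]<=25:
            d=ray('top',c[i][0]+225.4,c[i][1]+150,.06)[:2]-C
            if abs(np.hypot(*d)-.125)<.008: o.append(round(float(np.degrees(np.arctan2(d[1],d[0]))),1))
    print('posts',o,'turn mod 60',[round((a+2.2)%60,1) for a in o])
E
python3 -c "
from h import *
where(-200);posts()"
```

```text
t 6.75 theta 173.4 r 0.1254 z 0.0614 yaw 82.8 ideal 83.37768950082307 j6 -0.12 F [-0.  -0.3 -0.5]
to -200 [ 3.01 -0.14 -0.05]
posts [-2.1, 58.2, -62.5, 118.4, -123.8] turn mod 60 [0.1, 0.4, 59.7, 0.6, 58.4]
```

```bash
python3 - <<'E'
from h import *
w,dw=shot('wrist','w5.png'); s,ds=shot('side','s5.png')
a=cv2.resize(s[185:260,215:290],(400,400),interpolation=cv2.INTER_CUBIC)
b=cv2.resize(w[130:350,180:400],(400,400),interpolation=cv2.INTER_CUBIC)
cv2.imwrite('pics/m5.png',np.hstack([a,b])[:,:,::-1])
for P in([.4324,.0037,.0504],[.432,-.0055,.068],[.432,-.0055,.04]): print('w',proj('wrist',P).round(1),'s',proj('side',P).round(1))
# posts from side image at start
for q in((261,233),(304,246),(338,223)): print(ray('side',*q,.053).round(4))
E
```

```text
w [273.2 256.3] s [257.9 230.6]
w [276.1 293. ] s [259.6 228.5]
w [274.  263.2] s [260.1 235. ]
[ 0.4322 -0.0102  0.053 ]
[ 0.4898 -0.1194  0.053 ]
[ 0.614  -0.1225  0.053 ]
```

View pics/m5.png

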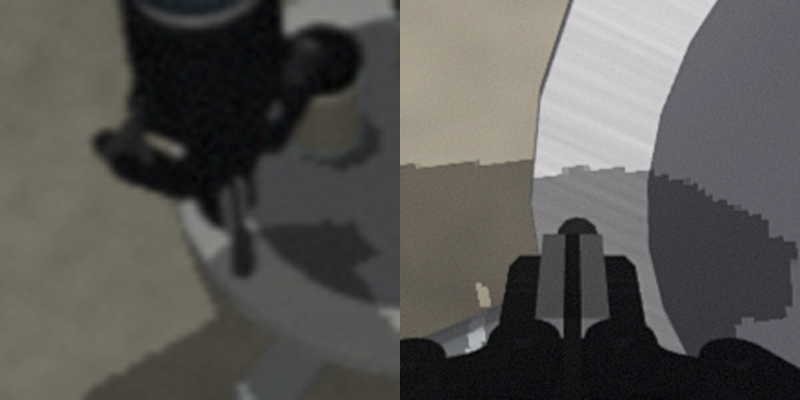

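Wrist view: the post's base is visible right under the fingertip front at (577,225) of the crop, and the side view shows its dark base below the tip. The tips seem to skim over the posts, so I'll check their actual height from depth.

```bash
python3 - <<'E'
from h import *
w,dw=read_camera('wrist'); K,p,M=cam('wrist')
for u,v in((260,262),(265,262),(283,262),(287,270),(265,285),(277,256),(277,254),(277,245)):
    z=dw[v,u]; print((u,v),w[v,u],(p+M@(np.linalg.solve(K,[u,v,1.])*z)).round(4) if z else None)
s,ds=read_camera('side'); K,p,M=cam('side')
for u,v in((258,225),(259,228),(259,230),(260,232),(260,234),(260,235),(260,238)):
    z=ds[v,u]; print((u,v),s[v,u],(p+M@(np.linalg.solve(K,[u,v,1.])*z)).round(4) if z else None)
E
```

```text
(260, 262) [73 73 73] [0.4276 0.0156 0.0776]
(265, 262) [74 76 75] [0.4297 0.0158 0.0785]
(283, 262) [72 75 73] [0.4368 0.0154 0.0796]
(287, 270) [77 75 77] [0.4379 0.0143 0.0846]
(265, 285) [68 68 70] [0.4296 0.0164 0.097 ]
(277, 256) [40 38 39] [0.4341 0.0016 0.0465]
(277, 254) [37 36 37] [0.4342 0.0018 0.0447]
(277, 245) [122 123 123] [0.4346 0.0027 0.0362]
(258, 225) [53 54 53] [ 0.4281 -0.0045  0.0849]
(259, 228) [36 35 36] [ 0.4314 -0.0035  0.0688]
(259, 230) [37 37 37] [ 0.4304 -0.0043  0.0618]
(260, 232) [30 30 31] [ 0.4299 -0.009   0.0581]
(260, 234) [29 30 29] [ 0.4297 -0.0087  0.0494]
(260, 235) [31 34 33] [ 0.4297 -0.0084  0.0448]
(260, 238) [83 85 82] [ 0.4267 -0.0116  0.0371]
```

Depth shows the shut fingertips' lowest point at about z = 0.076 with the TCP at 0.061. The tips are about 15 mm above the TCP plane, not below it, so they passed over the posts. I'll back up behind the 178° post and go about 17 mm lower.

Call:
drive_tool(
  moves=[
    {"linear":[-0.5,0,-0.1],"spin":-0.04,"hand":0},
    {"linear":[-1,0,0],"spin":-0.06,"hand":0},
    {"linear":[-1,0,0],"spin":-0.06,"hand":0},
    {"linear":[-1,0,0],"spin":-0.06,"hand":0},
    {"linear":[-0.5,0,0],"spin":-0.04,"hand":0},
    {"linear":[0,0,0.4],"spin":0,"hand":0},
    {"linear":[0,0,0.6],"spin":0,"hand":0},
    {"linear":[0,0,0.5],"spin":0,"hand":0},
    {"linear":[0,0,0],"spin":0,"hand":0},
  ],
)

```text
time: 7.9
eef_pos: [0.4317, -0.0397, 0.0467]
eef_rot: [3.113, 0.023, 1.719]
ft_force: [0.8, 0.2, -0.1]
width: -0.0002
```

```bash
cat >> h.py <<'E'
def tip():
    w,d=read_camera('wrist'); K,p,M=cam('wrist'); v,u=np.mgrid[220:300,240:310]; z=d[220:300,240:310]
    Q=(np.stack([(u-K[0,2])/K[0,0]*z,(v-K[1,2])/K[1,1]*z,z],-1)@M.T+p).reshape(-1,3)
    s=telemetry.observe(); T=R.from_euler('xyz',s['eef_rot']).as_matrix()
    q=(Q-s['eef_pos'])@T; k=(abs(q[:,0]-.0115)<.003)&(abs(q[:,1])<.007)&(q[:,2]<.02)&(q[:,2]>-.04)
    print('tip z',Q[k][:,2].min().round(4) if k.any() else None, k.sum())
E
python3 -c "
from h import *
where(-172);posts();tip()"
```

```text
t 7.9 theta -167.0 r 0.1285 z 0.0467 yaw 98.5 ideal 102.98530249271727 j6 -0.49 F [ 0.8  0.2 -0.1]
to -172 [ 1.12 -0.18 -0.03]
posts [-2.2, 57.7, -62.3, 117.9, -122.9] turn mod 60 [0.0, 59.9, 59.9, 0.1, 59.3]
tip z 0.0354 1534
```

Call:
drive_tool(
  moves=[
    {"linear":[0,0,0.4],"spin":0,"hand":0},
    {"linear":[0.3,0,0.1],"spin":0.0,"hand":0},
    {"linear":[0.4,0,0],"spin":0.02,"hand":0},
    {"linear":[0.5,0,0],"spin":0.03,"hand":0},
    {"linear":[0.5,0,0],"spin":0.04,"hand":0},
    {"linear":[0.5,0.02,0],"spin":0.04,"hand":0},
    {"linear":[0.5,0.02,0],"spin":0.04,"hand":0},
    {"linear":[0.5,0.02,0],"spin":0.04,"hand":0},
  ],
)

```text
time: 8.8
eef_pos: [0.4305, -0.0056, 0.0417]
eef_rot: [3.107, 0.017, 1.497]
ft_force: [0.6, -0.7, 0.0]
width: -0.0002
```

```bash
python3 -c "
from h import *
where(-200);posts()"
```

```text
t 8.8 theta 177.7 r 0.1266 z 0.0417 yaw 85.8 ideal 87.65842579950609 j6 -0.19 F [ 0.6 -0.7  0. ]
to -200 [ 3.95  0.15 -0.06]
posts [-9.3, 50.8, -69.8, 110.7, -130.0] turn mod 60 [52.9, 53.0, 52.4, 52.9, 52.2]
```

Now it turns (-7°). Continuing along the arc.

Call:
drive_tool(
  moves=[
    {"linear":[0.5,0.02,0],"spin":0.036,"hand":0},
    {"linear":[0.6,0.02,0],"spin":0.04,"hand":0},
    {"linear":[0.6,0.02,0],"spin":0.042,"hand":0},
    {"linear":[0.6,0.02,0],"spin":0.042,"hand":0},
    {"linear":[0.6,0.02,0],"spin":0.042,"hand":0},
    {"linear":[0.6,0.02,0],"spin":0.042,"hand":0},
    {"linear":[0.6,0.02,0],"spin":0.042,"hand":0},
    {"linear":[0.6,0.02,0],"spin":0.042,"hand":0},
  ],
)

```text
time: 9.65
eef_pos: [0.4422, 0.0422, 0.0416]
eef_rot: [3.102, 0.006, 1.158]
ft_force: [0.4, -0.6, -0.1]
width: 0.0
```

```bash
python3 -c "
from h import *
where(120);posts()"
```

```text
t 9.65 theta 155.2 r 0.1264 z 0.0416 yaw 66.3 ideal 65.2090408329667 j6 0.27 F [ 0.4 -0.6 -0.1]
to 120 [7.45 2.17 0.04]
posts [28.9, -31.9, 89.0, -92.8, -151.9] turn mod 60 [31.1, 30.3, 31.2, 29.4, 30.3]
```

Call:
drive_tool(
  moves=[
    {"linear":[0.6,0.01,0],"spin":0.046,"hand":0},
    {"linear":[0.6,0.01,0],"spin":0.046,"hand":0},
    {"linear":[0.6,0.01,0],"spin":0.046,"hand":0},
    {"linear":[0.6,0.01,0],"spin":0.046,"hand":0},
    {"linear":[0.6,0.01,0],"spin":0.046,"hand":0},
    {"linear":[0.6,0.01,0],"spin":0.046,"hand":0},
    {"linear":[0.6,0.01,0],"spin":0.046,"hand":0},
    {"linear":[0.6,0.01,0],"spin":0.046,"hand":0},
    {"linear":[0.6,0.01,0],"spin":0.046,"hand":0},
    {"linear":[0.6,0.01,0],"spin":0.046,"hand":0},
  ],
)

```text
time: 10.7
eef_pos: [0.478, 0.091, 0.0419]
eef_rot: [3.102, -0.01, 0.69]
ft_force: [0.7, -0.7, 0.4]
width: -0.0004
```

```bash
python3 -c "
from h import *
where(100);posts()"
```

```text
t 10.7 theta 127.8 r 0.1288 z 0.0419 yaw 39.5 ideal 37.8248416890316 j6 0.87 F [ 0.7 -0.7  0.4]
to 100 [6.02 1.56 0.12]
posts [1.7, 61.5, -59.4, -120.2, -178.9] turn mod 60 [3.9, 3.7, 2.8, 2.0, 3.3]
```

Call:
drive_tool(
  moves=[
    {"linear":[0.6,0.03,0],"spin":0.046,"hand":0},
    {"linear":[0.6,0.03,0],"spin":0.046,"hand":0},
    {"linear":[0.6,0.03,0],"spin":0.046,"hand":0},
    {"linear":[0.6,0.03,0],"spin":0.046,"hand":0},
    {"linear":[0.6,0.03,0],"spin":0.046,"hand":0},
    {"linear":[0.6,0.03,0],"spin":0.046,"hand":0},
    {"linear":[0.6,0.03,0],"spin":0.046,"hand":0},
    {"linear":[0.6,0.03,0],"spin":0.046,"hand":0},
    {"linear":[0.6,0.03,0],"spin":0.046,"hand":0},
    {"linear":[0.6,0.03,0],"spin":0.046,"hand":0},
  ],
)

```text
time: 11.75
eef_pos: [0.53, 0.1164, 0.0418]
eef_rot: [3.112, -0.02, 0.228]
ft_force: [-0.5, -0.4, 0.6]
width: 0.0005
```

```bash
python3 -c "
from h import *
where(70);posts()"
```

```text
t 11.75 theta 102.0 r 0.13 z 0.0418 yaw 13.0 ideal 11.996204365844704 j6 1.38 F [-0.5 -0.4  0.6]
to 70 [6.85 2.1  0.2 ]
posts [-24.6, 36.0, -84.7, -145.7, 155.3] turn mod 60 [37.6, 38.2, 37.5, 36.5, 37.5]
```

Call:
drive_tool(
  moves=[
    {"linear":[0.6,0.07,0],"spin":0.044,"hand":0},
    {"linear":[0.6,0.07,0],"spin":0.044,"hand":0},
    {"linear":[0.6,0.07,0],"spin":0.044,"hand":0},
    {"linear":[0.6,0.07,0],"spin":0.044,"hand":0},
    {"linear":[0.6,0.06,0],"spin":0.044,"hand":0},
    {"linear":[0.6,0.06,0],"spin":0.044,"hand":0},
    {"linear":[0.6,0.06,0],"spin":0.044,"hand":0},
    {"linear":[0.6,0.06,0],"spin":0.044,"hand":0},
    {"linear":[0.6,0.06,0],"spin":0.044,"hand":0},
    {"linear":[0.6,0.06,0],"spin":0.044,"hand":0},
  ],
)

```text
time: 12.8
eef_pos: [0.5864, 0.1119, 0.0414]
eef_rot: [3.124, -0.022, -0.209]
ft_force: [-0.6, 1.4, -0.4]
width: 0.0
```

```bash
python3 -c "
from h import *
where(50);posts()"
```

```text
t 12.8 theta 76.5 r 0.1262 z 0.0414 yaw -12.0 ideal 346.5246828644347 j6 1.8 F [-0.6  1.4 -0.4]
to 50 [5.78 1.14 0.15]
posts [9.8, -50.5, -111.4] turn mod 60 [12.0, 11.7, 10.8]
```

Call:
drive_tool(
  moves=[
    {"linear":[0.6,0.02,0],"spin":0.046,"hand":0},
    {"linear":[0.6,0.02,0],"spin":0.046,"hand":0},
    {"linear":[0.6,0.02,0],"spin":0.046,"hand":0},
    {"linear":[0.6,0.02,0],"spin":0.046,"hand":0},
    {"linear":[0.6,0.02,0],"spin":0.046,"hand":0},
    {"linear":[0.6,0.02,0],"spin":0.046,"hand":0},
    {"linear":[0.6,0.02,0],"spin":0.046,"hand":0},
    {"linear":[0.6,0.02,0],"spin":0.046,"hand":0},
    {"linear":[0.4,0.02,0],"spin":0.03,"hand":0},
    {"linear":[0.3,0.01,0],"spin":0.02,"hand":0},
  ],
)

```text
time: 13.85
eef_pos: [0.6333, 0.0888, 0.0413]
eef_rot: [3.133, -0.021, -0.622]
ft_force: [0.5, 1.6, -0.1]
width: -0.0001
```

```bash
python3 -c "
from h import *
where(41);posts()
b=shot('top','t6.png')[0][140:290,210:360]; a=shot('side','s6.png')[0][150:290,200:380]
f=lambda i:cv2.resize(i,(400,400),interpolation=cv2.INTER_CUBIC)
cv2.imwrite('pics/m6.png',np.hstack([f(a),f(b)])[:,:,::-1])"
```

```text
t 13.85 theta 52.5 r 0.1255 z 0.0413 yaw -35.6 ideal 322.5351417259376 j6 2.17 F [ 0.5  1.6 -0.1]
to 41 [ 2.6  -0.1   0.05]
posts [-14.8, -75.7, -136.4, 164.9] turn mod 60 [47.4, 46.5, 45.8, 47.1]
```

View pics/m6.png

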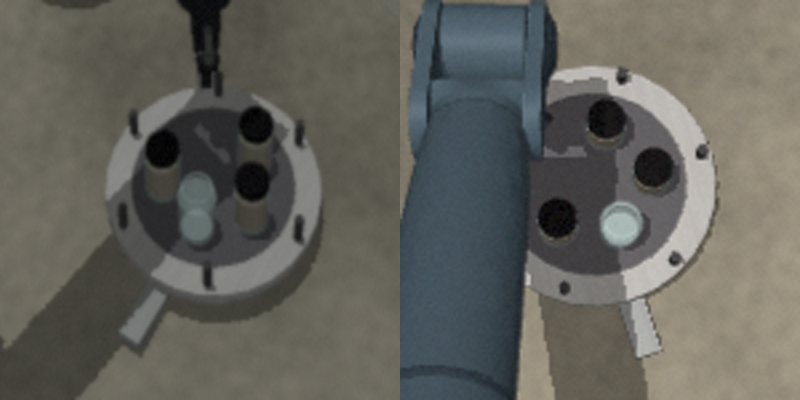

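Top crop: jar at (621,222), tongue tip (649,352), all four jars upright. About 11° remains. I'll measure the jar by its colour.

```bash
cat >> h.py <<'E'
def jar(sv=None):
    p=read_camera('top')[0]; q=p[160:262,240:330].astype(int)
    m=((q[:,:,1]-q[:,:,0]>8)&(q[:,:,2]>90)).astype(np.uint8)
    k,l,s,c=cv2.connectedComponentsWithStats(m); i=1+np.argmax(s[1:,4]); x,y,w,h,a=s[i]
    cen=(240+x+(w-1)/2,160+y+(h-1)/2); cc=c[i]+[240,160]
    for (u,v) in (cen,cc):
        d=ray('top',u,v,.072)[:2]-C; print('jar px',round(u,1),round(v,1),(w,h,a),'r',np.hypot(*d).round(4),'ang',np.degrees(np.arctan2(d[1],d[0])).round(1))
    t=p[255:285,285:320].astype(int); g=t.mean(2); m=((g>143)&(abs(t[:,:,0]-t[:,:,2])<14)).astype(np.uint8)
    k,l,s,c=cv2.connectedComponentsWithStats(m); i=1+np.argmax(s[1:,4])
    v,u=np.nonzero(l==i); Q=np.array([ray('top',a+285,b+255,.018)[:2] for a,b in zip(u,v)]); d=Q.mean(0)-C
    print('tongue n',len(Q),'centroid ang',np.degrees(np.arctan2(d[1],d[0])).round(1),'r',np.hypot(*d).round(3))
E
python3 -c "
from h import *
jar()"
```

```text
jar px 251.0 177.0 (np.int32(23), np.int32(35), np.int32(421)) r 0.1299 ang 46.1
jar px 253.3 171.6 (np.int32(23), np.int32(35), np.int32(421)) r 0.1375 ang 39.3
tongue n 131 centroid ang -161.6 r 0.172
```

```bash
sed -i "s/q=p\[160:262,240:330\].astype(int)/q=p[160:262,240:330].astype(int).copy(); q[:,:33]=0/; s/def jar(sv=None):/def jar(p=None):/; s/    p=read_camera('top')\[0\]; q/    p=read_camera('top')[0] if p is None else p; q/" h.py; python3 -c "
from h import *
print('start'); jar(np.load('top1.npz')['p']); print('now'); jar()"
```

```text
start
jar px 289.0 187.0 (np.int32(15), np.int32(17), np.int32(186)) r 0.0618 ang -17.6
jar px 288.7 186.8 (np.int32(15), np.int32(17), np.int32(186)) r 0.062 ang -16.8
tongue n 174 centroid ang -162.8 r 0.169
now
jar px 292.5 224.0 (np.int32(16), np.int32(17), np.int32(202)) r 0.0591 ang -152.0
jar px 292.4 223.6 (np.int32(16), np.int32(17), np.int32(202)) r 0.058 ang -151.7
tongue n 131 centroid ang -161.6 r 0.172
```

Call:
drive_tool(
  moves=[
    {"linear":[0.3,0.0,0],"spin":0.024,"hand":0},
    {"linear":[0.3,0.0,0],"spin":0.024,"hand":0},
    {"linear":[0.3,0.0,0],"spin":0.024,"hand":0},
    {"linear":[0.3,0.0,0],"spin":0.024,"hand":0},
    {"linear":[0.3,0.0,0],"spin":0.024,"hand":0},
    {"linear":[0.3,0.0,0],"spin":0.024,"hand":0},
    {"linear":[0.2,0.0,0],"spin":0.015,"hand":0},
    {"linear":[0,0.0,0],"spin":0,"hand":0},
  ],
)

```text
time: 14.9
eef_pos: [0.6492, 0.0751, 0.0414]
eef_rot: [3.135, -0.021, -0.793]
ft_force: [-0.8, -0.4, 0.2]
width: -0.0001
```

```bash
python3 -c "
from h import *
where(41);posts();jar()"
```

```text
t 14.9 theta 43.0 r 0.1261 z 0.0414 yaw -45.4 ideal 312.96777028814796 j6 2.33 F [-0.8 -0.4  0.2]
to 41 [ 0.46 -0.37  0.01]
posts [-24.5, -85.2, -145.8, 155.1] turn mod 60 [37.7, 37.0, 36.4, 37.3]
jar px 289.5 225.0 (np.int32(16), np.int32(17), np.int32(203)) r 0.0583 ang -161.0
jar px 289.3 224.9 (np.int32(16), np.int32(17), np.int32(203)) r 0.0579 ang -161.4
tongue n 72 centroid ang -160.2 r 0.175
```

Call:
drive_tool(
  moves=[
    {"linear":[0.2,0.0,0],"spin":0.01,"hand":0},
    {"linear":[0.15,0.0,0],"spin":0.01,"hand":0},
    {"linear":[0,0.0,0],"spin":0,"hand":0},
  ],
)

```text
time: 15.3
eef_pos: [0.6514, 0.0729, 0.0414]
eef_rot: [3.135, -0.021, -0.814]
ft_force: [0.1, -0.3, 0.0]
width: -0.0
```

```bash
python3 -c "
from h import *
where(41);posts();jar()"
```

```text
t 15.3 theta 41.5 r 0.1262 z 0.0414 yaw -46.6 ideal 311.54801296074066 j6 2.34 F [ 0.1 -0.3  0. ]
to 41 [ 0.14 -0.38  0.  ]
posts [-25.9, -87.1, 153.9, -147.5] turn mod 60 [36.3, 35.1, 36.1, 34.7]
jar px 289.0 225.0 (np.int32(15), np.int32(17), np.int32(204)) r 0.0578 ang -162.4
jar px 288.9 225.0 (np.int32(15), np.int32(17), np.int32(204)) r 0.0578 ang -162.8
tongue n 64 centroid ang -159.9 r 0.175
```

Jar is about in line. Backing off, rising and moving aside for a clean check.

Call:
drive_tool(
  moves=[
    {"linear":[-0.5,0,0],"spin":0,"hand":0},
    {"linear":[-0.8,-0.2,-0.3],"spin":0,"hand":0},
    {"linear":[0,-0.5,-2],"spin":0,"hand":0},
    {"linear":[0,-0.5,-3],"spin":0,"hand":0},
    {"linear":[0,0,-4],"spin":0,"hand":0},
    {"linear":[0,0,-4],"spin":0,"hand":0},
    {"linear":[0,0,-3],"spin":0,"hand":0},
    {"linear":[-1,-1,0],"spin":0,"hand":0},
    {"linear":[-3,-2.5,0],"spin":0,"hand":0},
    {"linear":[-3,-2.5,0],"spin":0,"hand":0},
  ],
)

```text
time: 16.4
eef_pos: [0.6418, 0.1907, 0.2092]
eef_rot: [3.135, -0.02, -0.818]
ft_force: [0.2, 0.7, -0.1]
width: 0.0002
```

Call:
drive_tool(
  moves=[
    {"linear":[-4,-1,0],"spin":0,"hand":0},
    {"linear":[-4,-1,0],"spin":0,"hand":0},
    {"linear":[-4,-1,0],"spin":0,"hand":0},
    {"linear":[-4,0,0],"spin":0,"hand":0},
    {"linear":[-4,0,0],"spin":0,"hand":0},
    {"linear":[-3,0,0],"spin":0,"hand":0},
    {"linear":[-1,0,0],"spin":0,"hand":0},
    {"linear":[0,0,0],"spin":0,"hand":0},
  ],
)

```text
time: 17.2
eef_pos: [0.4979, 0.3657, 0.1989]
eef_rot: [-3.137, 0.026, -0.739]
ft_force: [0.3, 0.1, 0.3]
width: -0.0004
```

```bash
python3 -c "
from h import *
where();posts();jar()
b=shot('top','t7.png')[0][140:290,210:360]; a=shot('side','s7.png')[0][150:290,200:380]
f=lambda i:cv2.resize(i,(400,400),interpolation=cv2.INTER_CUBIC)
cv2.imwrite('pics/m7.png',np.hstack([f(a),f(b)])[:,:,::-1])"
```

```text
t 17.2 theta 98.9 r 0.3811 z 0.1989 yaw -42.4 ideal 8.927178162266756 j6 2.74 F [0.3 0.1 0.3]
posts [-25.9, 34.8, -87.1, 94.8, -147.5, 154.8] turn mod 60 [36.3, 37.0, 35.1, 37.0, 34.7, 37.0]
jar px 289.0 225.0 (np.int32(15), np.int32(17), np.int32(201)) r 0.0578 ang -162.4
jar px 288.8 225.1 (np.int32(15), np.int32(17), np.int32(201)) r 0.0579 ang -163.1
tongue n 177 centroid ang -162.8 r 0.169
```

View pics/m7.png

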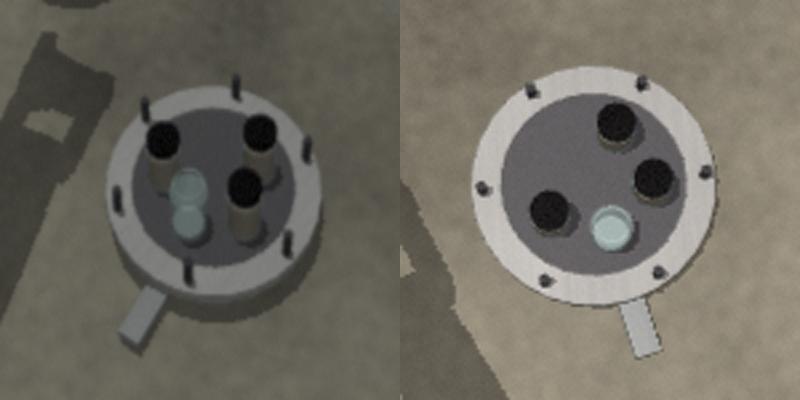

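Final views: the open jar (612,228 in the top crop) sits on the tongue's axis. In the side view the extended tongue line passes through its base (190,222). All jars are upright and the arm is clear.

```bash
python3 -c "
from h import *
print(r.close_job())"
```

```text
the job is handed in; nothing more can be done
None
```

The open jar now stands at the front, in line with the steel tongue, and I have handed the job in. I turned the platter about 144° clockwise by pushing one rim post with the shut fingertips, then moved the arm clear. Motion ended at about 17 s.

**Last checks:**
- **Alignment:** seen from the top camera, the jar is at about -162.4° to -163.1° around the turning axis and the tongue at about -162.6° to -162.8°, so they agree within about 1°. The tongue's own edge direction, read by eye from a crop, gave -165°, which disagrees by about 2°.
- **Jars:** all four are upright on the platter. They rode along with it and were not touched.
- **Surroundings:** the arm came nowhere near the cup or scissors and passed well above bowl height. I did not re-measure any of the three at the end.
- **Force:** the wrist force readings I saw stayed below about 2 N.

**What went wrong:** my first pass skimmed over the tops of the posts and turned nothing. The shut fingertips turned out to be about 15 mm higher than the tool description implies. I backed up, lowered the tool by about 2 cm and pushed again, and that turned the platter.

The six posts disagreed by about ±1° in the final turn reading, which fits an error of about 2 mm in my estimate of the platter's centre. It makes no practical difference to the jar's alignment.

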